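# Pack the grooming case and let its ratcheted mirror lid down

## Robot

A 7-joint arm with a two-finger parallel gripper is mounted at the origin on the work surface. World frame = base frame: x ahead of the robot, y to its left, z up, the work surface at z = 0. Lengths are in m, angles in rad, forces in N, time in s.
With the tool pointing down it reaches from about 0.4 to 0.9 m from the base axis. Payload 5.5 kg.
Tool frame: the origin (TCP) lies at the very end of the fingers, on their centre line; the grasp point (between the pads) lies 19 mm behind it; z points along the fingers, y is the line along which they close (so a half turn about z gives the same grasp; the last joint's range is limited). The gripper opens to 85 mm and grips with 20 to 120 N. Pads are 22 mm wide; open, the fingers measure 114 mm over their backs; the gripper's body (76 mm by 85 mm) begins 54 mm behind the grasp point. The pads swing forward as they close: fully open they stand 13 mm farther back than shut.
Start: joints at [-0.971, 0.501, -0.427, 1.55, 0.221, 1.138, -0.21], TCP at [0.215, 0.613, 0.231] pointing down, gripper open.
Joint ranges: [-2.88, 2.88], [-0.31, 2.03], [-1.54, 1.56], [0.2, 2.42], [-1.41, 4.55], [0.19, 2.02], [-2.57, 2.57]. Speed limits (rad/s): [2.57, 2.57, 3.14, 3.14, 3.14, 3.14, 3.14].

## Interface

Orientations are given as a rotation vector (axis times angle).
In Python, from bench import readout, imaging, order gives the robot as it stands.
- The arm moves only by the tool jog_arm, never from a script. Its argument "commands" is one flat list of numbers, 7 for each row, row after row: the shift along the world's x, y, z in units of 30 mm (1.0 is 30 mm), then the turn, a rotation vector about the world's x, y, z in units of 5 degrees (1.0 is 5 degrees), then the finger opening in mm, from 0 to 85.4. A call has 1 to 12 rows; each row shifts and turns the commanded pose from where the row before left it; what a row does not reach is not made up. A row lasts 1/10 s, in which the tool goes at most 50 mm and 8.59 degrees, less where a joint would pass 70% of its speed; a pose out of reach is approached as far as the arm can. A call is refused whole if a number of a shift passes 1 or a number of a turn 1, either way. A call with a gripper value outside its range is refused whole. The fingers move at their own pace and stop on an object; the grip force is fixed at half the most. Time passes only in rows, so rows that do not move let the fingers close. It gives the time, the measured TCP pose, the force, the opening and the grip force at its end, in the units of the state.
- readout.get_obs(): the state, without advancing time (a new reading comes with each control period).
- imaging.snapshot(name): name is "scene" or "top" or "wrist"; returns a dict with "img" (480x640x3 uint8, red, green, blue), "fov_y" (degrees; the focal length in pixels is half the picture's height over the tangent of half this angle, whatever the lens; pixels are square), "cx", "cy" (the principal point, pixels), "R" (3x3) and "t" (3): a world point X has camera coordinates R X + t; the wrist camera has in their place "hand_eye" (4x4, takes a point from camera to tool coordinates, whose origin is the TCP and whose axes are the flange's). Camera axes: x right, y down, z forward; pixel columns grow to the right and rows downward; lengths in m; the calibration is good to about 2 mm. A picture is of the moment at which its call begins: read the wrist's pose just before it. There is no depth.
- order.job_done(): hands the job in; it is judged then, once.
The state is a dict: "clock": time; "joint_pos": joint angles; "joint_vel": joint speeds; "effort": joint torques, N m; "tcp_pos": TCP position; "orientation": TCP orientation; "force": force on the tool from outside, world axes, zero at the start; "wrist_torque": the same for the moment, N m; "gripper_width": finger opening in m; "finger_force": force on a finger pad.
Only numpy, scipy, OpenCV 4.12 (cv2) and the standard library are available. Lean on these libraries where they do the work, as an engineer would, in place of code of your own. Each camera call takes 0.05 s, during which the arm holds its last target. There are 200 camera calls.

## Task

Pack the teal grooming case for the trip: raise its half-open mirror lid past upright, slide every roll of tape off the stand's posts and lay the rolls side by side in the larger bay, and lay the folded pink hand mirror flat in the smaller bay. Once everything is packed, and with the lid still up, flip the red-knobbed pawl of the lid's ratchet stay clear, then close the lid fully. Leave the other toiletries where they are.

Things in the scene. Friction and masses are not known exactly. Their poses are not given: they have to be found in the camera images.
- case: teal grooming case fixed on the counter, 270 (its x) x 230 (its y) x 55 mm (z up), open on top; origin: centre of its underside. Walls and floor 5 mm: inner floor at z 5, rim at z 55 mm. A cream divider, its top at z 40 mm, at x 20 to 24 mm parts it into two bays. The ratchet stay sits outside its -x end wall (x -135 to -153 mm): steel quadrant on the hinge line, cheek plate at y 50 to 80 mm up to z 122 mm
- roll_bay (a point): centre of the floor of the case's larger bay, for the rolls: 150 (case x -130 to 20) x 220 mm (case y -110 to 110), 50 mm deep to the rim and 64 mm under the shut lid; room for four rolls lying side by side, and the lid does not shut on stacked rolls. Axes as the case
- mirror_bay (a point): centre of the floor of the case's smaller bay, for the folded mirror: 106 (case x 24 to 130) x 220 mm (case y -110 to 110), 50 mm deep to the rim. Axes as the case
- lid (a joint): angle of the mirror lid (shell 270 x 230 x 25 mm, 360 g), rad: 0 shut, 1.57 upright, 1.95 leaning back at its stop. It can always be raised (about 3 N at the edge; clicks every 0.25 rad), but with the pawl engaged it goes down only to the next tooth (0.35, 0.6 .. 1.6, 1.85; gives 0.1 under a 20 N push). Damped: pawl clear, it sinks at up to 1.2 rad/s once it leans towards the case; leaning back it rests at its stop
- lid_hinge (a point): middle of the lid's hinge line, at the back of the case (case x 0, y 115, z 56 mm); the line runs along the case's x. Shut, the lid covers the case towards -y and its top face is 81 mm above the counter; raised by an angle a, the rim side of its free edge is at case y 115 - 230 cos a, z 56 + 230 sin a mm
- lid_edge (a point): middle of the lid's free edge, on its rim (mirror) side; the outer face lies 25 mm behind it, square to the lid
- pawl (a joint): angle of the ratchet pawl with its thumb lever, rad: about 0 engaged (lever leans to the case's +y, nose in the teeth; up to 0.25 while the nose rides over a tooth), 1.05 flipped clear (lever leans to the case's -y). Past about 0.5 it falls over to the clear side by its own weight and stays. It pivots about the case's x direction at case y 65, z 110 mm
- pawl_knob (a point): centre of the red round knob (20 mm across, 26 mm long, along the case's x) at the end of the pawl's 62 mm thumb lever. Engaged it is at about case x -174, y 91, z 166 mm; flipped clear at y 29, z 161 mm. Pushing it over towards case -y takes under 1 N
- stand: wooden tape stand fixed on the counter, 185 x 185 x 12 mm board with four upright steel posts 16 mm across at (+-50, +-50) mm, tops 71 mm above the counter. Origin: centre of its underside. Each roll starts with its hole over a post, lying on the board
- mirror_mid (a point): centre of the folded pink plastic hand mirror, 115 (its x) x 54 (its y) x 18 mm (its z), 120 g, lying flat on the counter
- roll1_mid (a point): centre of a roll of strapping tape wound on a blue plastic core: 60 mm across, 38 mm wide, hole 27 mm, 60 g; its z is the roll's axis. May be absent (two to four rolls are there)
- roll2_mid (a point): centre of a roll of strapping tape wound on a blue plastic core: 60 mm across, 38 mm wide, hole 27 mm, 60 g; its z is the roll's axis. May be absent (two to four rolls are there)
- roll3_mid (a point): centre of a roll of strapping tape wound on a blue plastic core: 60 mm across, 38 mm wide, hole 27 mm, 60 g; its z is the roll's axis. May be absent (two to four rolls are there)
- roll4_mid (a point): centre of a roll of strapping tape wound on a blue plastic core: 60 mm across, 38 mm wide, hole 27 mm, 60 g; its z is the roll's axis. May be absent (two to four rolls are there)
- aerosol: silver aerosol can with white clip-on lid, 52 mm across, 178 mm tall, on the glass shelf; origin at the centre of its underside; to be left alone
- aftershave: brown glass aftershave bottle with black cap, 36 x 58 x 122 mm, on the glass shelf; origin at the centre of its underside; to be left alone
- tweezer_cup: stainless steel cup with two tweezers in it, 72 mm across, 100 mm tall (tweezers to 125 mm), on the glass shelf; origin at the centre of its underside; to be left alone
- lotion: green lotion bottle, 54 mm across, 130 mm tall, on the glass shelf; origin at the centre of its underside; to be left alone
- cream_jar: white cream jar with blue cap, 60 mm across, 50 mm tall, on the counter towards the shelf; origin at the centre of its underside; to be left alone
- wax_tin: flat metal wax tin, 70 mm across, 36 mm tall, on the counter beyond the stand; origin at the centre of its underside; to be left alone
- comb: black comb lying flat, 175 x 30 x 10 mm, on the counter behind the case (its hinge side); origin at the centre of its underside; to be left alone
- tumbler: clear plastic tumbler, 72 mm across, 95 mm tall, on the counter beyond the stand; origin at the centre of its underside; to be left alone
There are look-alikes about, which are no part of the job. What is shaped like the part that bears roll2_mid but green or orange is not meant. What is shaped like the part that bears roll1_mid but orange is not meant.

How it is judged:
On the way, in this order (a step that is already met when the one before it is completed fails the run):
1. the mirror lid is raised past upright (value of joint lid above 1.6 rad), for 0.2 s.
2. every roll that is there lies in the larger bay and the folded mirror in the smaller one, let go, with the lid up (x of roll1_mid in the frame of case between -0.125 and 0.015 m and y of roll1_mid in the frame of case between -0.105 and 0.105 m and z of roll1_mid in the frame of case between 0 and 0.052 m and x of roll2_mid in the frame of case between -0.125 and 0.015 m and y of roll2_mid in the frame of case between -0.105 and 0.105 m and z of roll2_mid in the frame of case between 0 and 0.052 m and x of roll3_mid in the frame of case between -0.125 and 0.015 m and y of roll3_mid in the frame of case between -0.105 and 0.105 m and z of roll3_mid in the frame of case between 0 and 0.052 m and x of roll4_mid in the frame of case between -0.125 and 0.015 m and y of roll4_mid in the frame of case between -0.105 and 0.105 m and z of roll4_mid in the frame of case between 0 and 0.052 m and x of mirror_mid in the frame of case between 0.03 and 0.125 m and y of mirror_mid in the frame of case between -0.09 and 0.09 m and z of mirror_mid in the frame of case between 0 and 0.035 m and linear speed of each of roll1, roll2, roll3, roll4, mirror below 0.05 m/s and contact force between the fingers and roll1 below 0.3 N and contact force between the fingers and roll2 below 0.3 N and contact force between the fingers and roll3 below 0.3 N and contact force between the fingers and roll4 below 0.3 N and contact force between the fingers and mirror below 0.3 N and value of joint lid above 1.3 rad), for 0.2 s.
3. the pawl is flipped clear while the lid is still up (value of joint pawl above 0.75 rad and value of joint lid above 1.2 rad), for 0.2 s.
4. the lid is shut (value of joint lid below 0.04 rad), for 0.2 s.
At the end, for the whole second after the job is handed in: The lid is shut (below 0.04 rad) and at rest; every roll that is there lies inside the larger bay, none on top of another (centre within the bay and below 52 mm in the case's frame); the folded mirror lies inside the smaller bay (centre below 35 mm) (x of roll1_mid in the frame of case between -0.125 and 0.015 m and y of roll1_mid in the frame of case between -0.105 and 0.105 m and z of roll1_mid in the frame of case between 0 and 0.052 m and x of roll2_mid in the frame of case between -0.125 and 0.015 m and y of roll2_mid in the frame of case between -0.105 and 0.105 m and z of roll2_mid in the frame of case between 0 and 0.052 m and x of roll3_mid in the frame of case between -0.125 and 0.015 m and y of roll3_mid in the frame of case between -0.105 and 0.105 m and z of roll3_mid in the frame of case between 0 and 0.052 m and x of roll4_mid in the frame of case between -0.125 and 0.015 m and y of roll4_mid in the frame of case between -0.105 and 0.105 m and z of roll4_mid in the frame of case between 0 and 0.052 m and x of mirror_mid in the frame of case between 0.03 and 0.125 m and y of mirror_mid in the frame of case between -0.09 and 0.09 m and z of mirror_mid in the frame of case between 0 and 0.035 m and linear speed of each of roll1, roll2, roll3, roll4, mirror below 0.05 m/s and value of joint lid below 0.04 rad); the robot touches nothing.
It fails at once if one of the other toiletries is pushed more than 4 cm or knocked over (distance of any of aerosol, aftershave, tweezer_cup, lotion, cream_jar, wax_tin, comb, tumbler from where it was at the start of the episode above 0.04 m or angle between any of aerosol, aftershave, tweezer_cup, lotion, cream_jar, wax_tin, comb, tumbler's own z axis and vertical above 0.5 rad).
Of roll1, roll2, roll3, roll4 only 2 to 4 are there at a start; the rules pass over those that are not, and their reading is None.
At some moment in a run one of mirror may be knocked a few centimetres aside while the robot is not near it.
Once in a run the grip may slacken for a moment while it holds something.
It also fails if it takes over 210 s, if anything falls off the work surface, if the arm or the gripper's body presses on something with over 40 N, if the wrist force passes 120 N, or if a joint passes its speed limit or range.

## Working session

There is one attempt and no reset: what is moved stays moved. The work goes in short steps, Python scripts to look and compute and a tool call to move; the robot and the scene stay as the last step left them, time stands still between calls to the robot, and variables do not carry over. Pictures are saved under pics/ and viewed, at most 14 in all, crops included, and the job is handed in when it is done.

Besides the shell and the picture viewer there is one more tool, called after "Request:" by a JSON object that holds its "api" and its "payload". jog_arm: Moves the arm, as the interface text tells. Its arguments: {"type":"object","properties":{"commands":{"type":"array"}},"required":["commands"]}

```bash
ls; mkdir -p pics; cat > h.py <<'E'
import numpy as np, cv2
from bench import readout, imaging, order
from scipy.spatial.transform import Rotation as Ro
def snap(n,f=None):
    o=readout.get_obs(); s=imaging.snapshot(n); s=dict(s)
    s['f']=240/np.tan(np.radians(s['fov_y'])/2)
    if n=='wrist':
        T=np.eye(4);T[:3,:3]=Ro.from_rotvec(o['orientation']).as_matrix();T[:3,3]=o['tcp_pos']
        M=np.linalg.inv(T@np.array(s['hand_eye']));s['R']=M[:3,:3];s['t']=M[:3,3]
    s['R']=np.array(s['R']);s['t']=np.array(s['t'])
    if f: cv2.imwrite('pics/'+f,s['img'][:,:,::-1])
    return s
def plane(s,u,v,z):
    d=s['R'].T@np.array([(u-s['cx'])/s['f'],(v-s['cy'])/s['f'],1]);c=-s['R'].T@s['t']
    return c+d*(z-c[2])/d[2]
def proj(s,X):
    p=s['R']@np.array(X)+s['t'];return s['f']*p[:2]/p[2]+[s['cx'],s['cy']]
E
python3 - <<'E'
from h import *
for n in('scene','top'):
    s=snap(n,n+'0.png');print(n,s['fov_y'],-s['R'].T@s['t'],s['R'].round(2).tolist(),s['cx'],s['cy'])
print(readout.get_obs())
E
```

```text
pics
scene 46.5000925872942 [ 1.09464485 -0.78916292  1.21278872] [[0.83, 0.56, 0.01], [0.42, -0.62, -0.66], [-0.36, 0.56, -0.75]] 320.0907454322923 235.53689902101436
top 45.65850832809747 [ 0.30916582 -0.00490111  1.67382198] [[0.02, -1.0, 0.01], [-0.98, -0.02, -0.17], [0.17, -0.01, -0.98]] 325.6036717012044 230.49089273124318
{'clock': 0.1, 'joint_pos': array([-0.9707848 ,  0.50177704, -0.42681979,  1.55134589,  0.22079339,
        1.13830547, -0.21031002]), 'joint_vel': array([-0.00158088, -0.00137967, -0.00047645, -0.00371576, -0.00089109,
       -0.00115081, -0.00077961]), 'effort': array([-1.15760640e-02, -5.70810878e+01, -5.83874971e+00, -2.81753218e+01,
        1.05065340e-02,  5.41590300e-03, -2.12959156e-05]), 'tcp_pos': array([0.21463067, 0.61287429, 0.23034958]), 'orientation': array([-5.26430228e-01, -3.09679083e+00,  2.73648734e-03]), 'force': array([-0.1505933 , -0.46004209, -0.20892474]), 'wrist_torque': array([ 0.03199551, -0.00558274, -0.04351362]), 'finger_force': 0.0, 'gripper_width': 0.08581827049829512}
```

View pics/scene0.png

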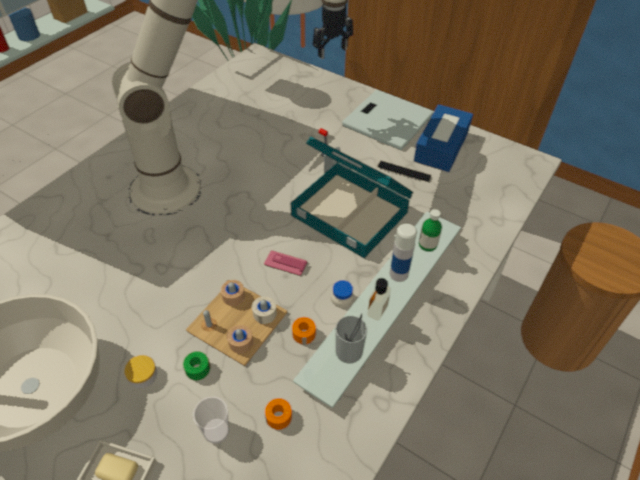

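View pics/top0.png

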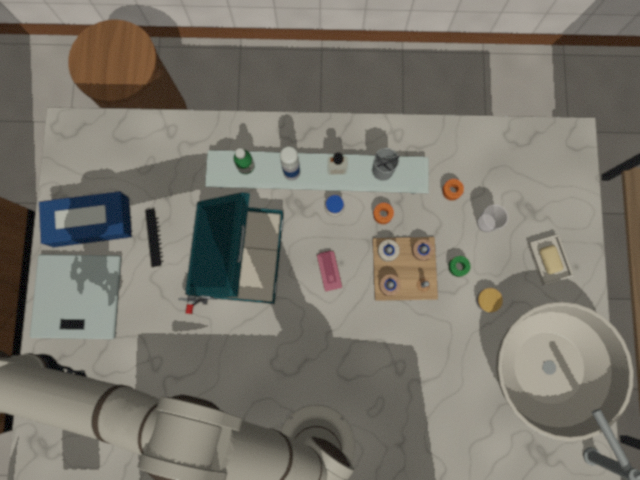

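```bash
python3 - <<'E'
from h import *
a=cv2.imread('pics/top0.png')[180:325,170:460]
cv2.imwrite('pics/c1.png',cv2.resize(a,None,fx=2.75,fy=2.75,interpolation=cv2.INTER_CUBIC))
b=cv2.imread('pics/scene0.png')[100:370,170:440]
cv2.imwrite('pics/c2.png',cv2.resize(b,None,fx=2.2,fy=2.2,interpolation=cv2.INTER_CUBIC))
E
```

```text
(no output)
```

View pics/c1.png

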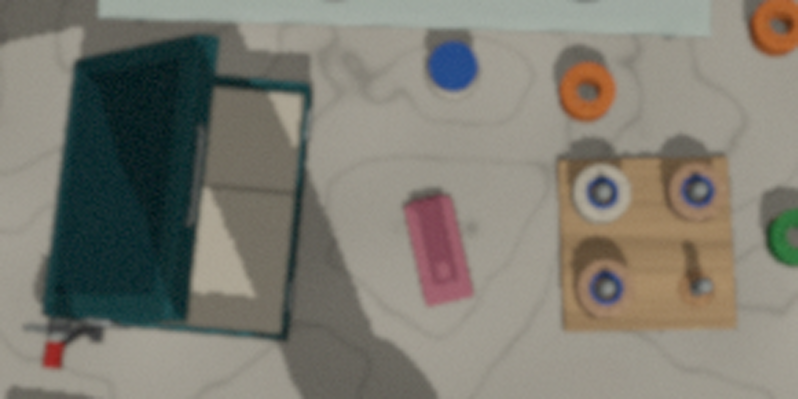

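View pics/c2.png

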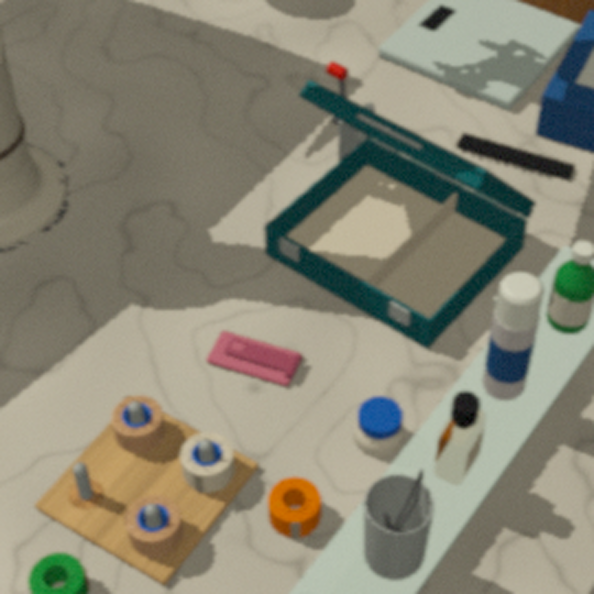

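```bash
cat >> h.py <<'E'
E
python3 - <<'E'
from h import *
s=snap('top');S=snap('scene')
P=lambda u,v,z:plane(s,170+u/2.75,180+v/2.75,z)
Q=lambda u,v,z:plane(S,170+u/2.2,100+v/2.2,z)
for n,z,l in [('case',.055,[(310,85),(286,338)]),('stand',.012,[(557,157),(727,155),(736,326),(563,328)]),('mir',.018,[(404,205),(447,195),(472,294),(427,305)]),('rolls',.05,[(602,192),(697,189),(604,288)]),('bare',.071,[(705,287)])]:
    for p in l: print(n,P(*p,z).round(3))
print('scene case',[Q(*p,.055).round(3) for p in [(267,229),(430,333),(526,238)]])
print('mir',[Q(*p,.018).round(3) for p in [(225,331),(302,354),(290,385),(208,361)]])
print('stand',[Q(*p,.012).round(3) for p in [(38,504),(168,583),(260,466),(133,395)]])
# knob
for x in (s,S):
    m=cv2.inRange(cv2.cvtColor(x['img'],cv2.COLOR_RGB2HSV),(0,200,120),(5,255,255)) | cv2.inRange(cv2.cvtColor(x['img'],cv2.COLOR_RGB2HSV),(175,190,120),(180,255,255))
    n,_,st,c=cv2.connectedComponentsWithStats(m)
    for i in range(1,n):
        if st[i,4]>15: print(c[i],st[i,4],plane(x,*c[i],.166))
E
```

```text
case [0.652 0.106 0.055]
case [0.387 0.123 0.055]
stand [ 0.587 -0.158  0.012]
stand [ 0.592 -0.342  0.012]
stand [ 0.409 -0.348  0.012]
stand [ 0.404 -0.165  0.012]
mir [0.531 0.005 0.018]
mir [ 0.542 -0.04   0.018]
mir [ 0.438 -0.068  0.018]
mir [ 0.425 -0.021  0.018]
rolls [ 0.544 -0.202  0.05 ]
rolls [ 0.549 -0.302  0.05 ]
rolls [ 0.444 -0.204  0.05 ]
bare [ 0.445 -0.305  0.071]
scene case [array([0.395, 0.127, 0.055]), array([0.666, 0.094, 0.055]), array([0.686, 0.307, 0.055])]
mir [array([ 0.435, -0.022,  0.018]), array([0.537, 0.002, 0.018]), array([ 0.553, -0.046,  0.018]), array([ 0.447, -0.073,  0.018])]
stand [array([ 0.412, -0.343,  0.012]), array([ 0.597, -0.337,  0.012]), array([ 0.59 , -0.159,  0.012]), array([ 0.401, -0.163,  0.012])]
[322.81481481 131.81481481] 27 [0.36092142 0.3399402  0.166     ]
```

Request:
{"api": "jog_arm", "payload": {"commands": [0, 0, 1, 0, 0, -1, 0, 0, 0, 1, 0, 0, -1, 0, 0, 0, 1, 0, 0, -1, 0, 0, 0, 1, 0, 0, -1, 0, 1, -1, 0.2, 0, 0, -1, 0, 1, -1, 0, 0, 0, -1, 0, 1, -1, 0, 0, 0, -1, 0, 1, -1, 0, 0, 0, -1, 0, 1, -1, 0, 0, 0, -1, 0, 1, -1, 0, 0, 0, -1, 0, 1, -1, 0, 0, 0, -1, 0, 1, -1, 0, 0, 0, -1, 0]}}

```text
clock: 1.4
tcp_pos: [0.4557, 0.372, 0.3573]
orientation: [-2.009, -2.415, -0.0]
force: [0.8, 0.5, 0.6]
gripper_width: 0.0
finger_force: 0.0
```

Request:
{"api": "jog_arm", "payload": {"commands": [1, -1, 0, 0, 0, -1, 0, 1, -1, 0, 0, 0, -1, 0, 0, -1, 0, 0, 0, -1, 0, 0, -1, 0, 0, 0, -0.2, 0, 0, -1, 0, 0, 0, 0, 0, 0, -1, 0, 0, 0, 0, 0, 0, -1, 0, 0, 0, 0, 0, 0, -1, 0, 0, 0, 0, 0, 0, -1, 0, 0, 0, 0, 0, 0, 0, 0, 0, 0, 0, 0, 0, 0, 0, 0, 0, 0, 0]}}

```text
clock: 2.5
tcp_pos: [0.5147, 0.103, 0.3573]
orientation: [-2.323, -2.114, -0.0]
force: [0.1, -0.5, -0.7]
gripper_width: -0.0001
finger_force: 0.0
```

```bash
python3 - <<'E'
from h import *
snap('wrist','w1.png');o=readout.get_obs();print(o['clock'],o['tcp_pos'],Ro.from_rotvec(o['orientation']).as_matrix().round(2).tolist())
E
```

```text
2.55 [0.51460655 0.10420622 0.35729111] [[0.09, 1.0, -0.0], [1.0, -0.09, 0.0], [0.0, -0.0, -1.0]]
```

View pics/w1.png

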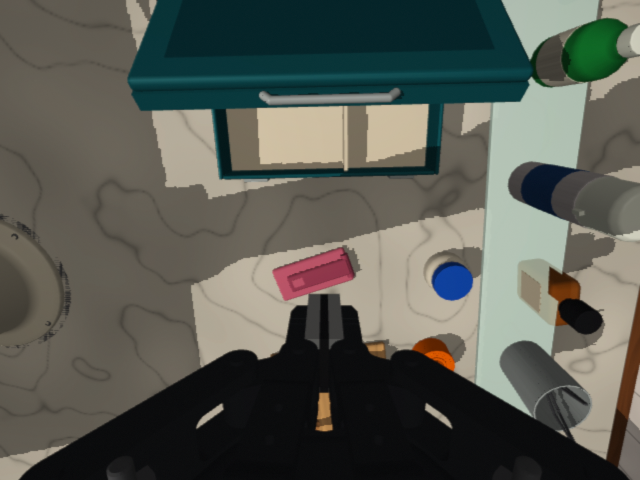

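```bash
python3 - <<'E'
from h import *
s=snap('wrist');print(s['f'],-s['R'].T@s['t'],s['R'].round(2).tolist())
for p in [(220,179),(438,174)]: print(plane(s,*p,.055).round(3))
for z in (.186,.228,.26): print(z,[plane(s,*p,z).round(3) for p in [(137,108),(526,101)]])
print('mir',[plane(s,*p,.018).round(3) for p in [(274,266),(346,248),(355,271),(284,299)]])
E
```

```text
361.43785871671736 [0.52215828 0.18427915 0.50099033] [[1.0, -0.09, -0.0], [-0.09, -0.95, 0.31], [-0.03, -0.31, -0.95]]
[0.388 0.13  0.055]
[0.655 0.111 0.055]
0.186 [array([0.371, 0.209, 0.186]), array([0.687, 0.185, 0.186])]
0.228 [array([0.391, 0.206, 0.228]), array([0.665, 0.185, 0.228])]
0.26 [array([0.406, 0.203, 0.26 ]), array([0.648, 0.185, 0.26 ])]
mir [array([ 0.432, -0.005,  0.018]), array([0.537, 0.013, 0.018]), array([ 0.548, -0.024,  0.018]), array([ 0.44 , -0.059,  0.018])]
```

Request:
{"api": "jog_arm", "payload": {"commands": [1, 0, 0, 0, 0, 0, 0, 1, 0, -1, 0, 0, 0, 0, 1, 0.2, -1, 0, 0, 0, 0, 0.2, 0.2, -1, 0, 0, 0, 0, 0, 0, -1, 0, 0, 0, 0, 0, 0, -1, 0, 0, 0, 0, 0, 0, -0.2, 0, 0, 0, 0, 0, 0.5, 0, 0, 0, 0, 0, 0, 0.5, 0, 0, 0, 0, 0, 0, 0.5, 0, 0, 0, 0, 0, 0, 0.5, 0.1, 0, 0, 0, 0]}}

```text
clock: 3.7
tcp_pos: [0.6111, 0.178, 0.2058]
orientation: [2.319, 2.118, 0.003]
force: [-0.5, -10.2, 7.2]
gripper_width: 0.0
finger_force: 6.1
```

Request:
{"api": "jog_arm", "payload": {"commands": [0, 0.5, 0.2, 0, 0, 0, 0, 0, 0.5, 0.2, 0, 0, 0, 0, 0, 0.5, 0.2, 0, 0, 0, 0, 0, 0.5, 0.2, 0, 0, 0, 0, 0, 0.5, 0.2, 0, 0, 0, 0, 0, 0.5, 0.2, 0, 0, 0, 0, 0, 0.5, 0.2, 0, 0, 0, 0, 0, 0.5, 0.2, 0, 0, 0, 0, 0, 0.5, 0, 0, 0, 0, 0, 0, 0.5, 0, 0, 0, 0, 0, 0, 0.5, 0, 0, 0, 0, 0]}}

```text
clock: 4.8
tcp_pos: [0.6105, 0.3419, 0.2519]
orientation: [-2.321, -2.116, 0.001]
force: [0.6, -0.6, 0.5]
gripper_width: 0.0
finger_force: 0.2
```

Request:
{"api": "jog_arm", "payload": {"commands": [0, 0.5, 0, 0, 0, 0, 0, 0, 0.5, 0, 0, 0, 0, 0, 0, 0.5, 0, 0, 0, 0, 0, 0, 0.5, 0, 0, 0, 0, 0, 0, 0.4, 0, 0, 0, 0, 0, 0, 0, 0, 0, 0, 0, 0]}}

```text
clock: 5.4
tcp_pos: [0.6105, 0.4141, 0.2521]
orientation: [2.32, 2.118, 0.0]
force: [-0.4, -0.6, 0.1]
gripper_width: 0.0002
finger_force: 0.0
```

```bash
python3 - <<'E'
from h import *
s=snap('scene','s1.png')
b=s['img'][80:280,240:460,::-1];cv2.imwrite('pics/s1c.png',cv2.resize(b,None,fx=2.5,fy=2.5))
E
```

```text
(no output)
```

View pics/s1c.png

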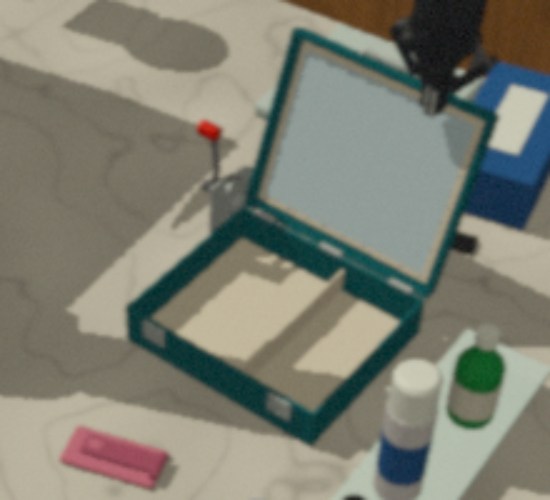

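Request:
{"api": "jog_arm", "payload": {"commands": [0, -1, 0, 0, 0, 0, 80, -0.5, -1, 0.5, 0, 0, 0, 80, -0.5, -1, 0.5, 0, 0, 0, 80, -0.7, -1, 0.5, 0, 0, 0, 80, -0.5, -1, 0.5, 0, 0, 0, 80, -0.5, -1, 0.5, 0, 0, 0, 80, 0, -0.5, 0.5, 0, 0, 0, 80, 0, 0, 0, 0, 0, 0, 80, 0, 0, 0, 0, 0, 0, 80]}}

```text
clock: 6.35
tcp_pos: [0.5303, 0.2182, 0.3426]
orientation: [-2.322, -2.116, -0.003]
force: [0.5, 0.8, -0.3]
gripper_width: 0.0801
finger_force: 0.0
```

```bash
python3 - <<'E'
from h import *
s=snap('wrist','w2.png');print(readout.get_obs()['tcp_pos'])
E
```

```text
[0.52978313 0.21885814 0.3416999 ]
```

View pics/w2.png

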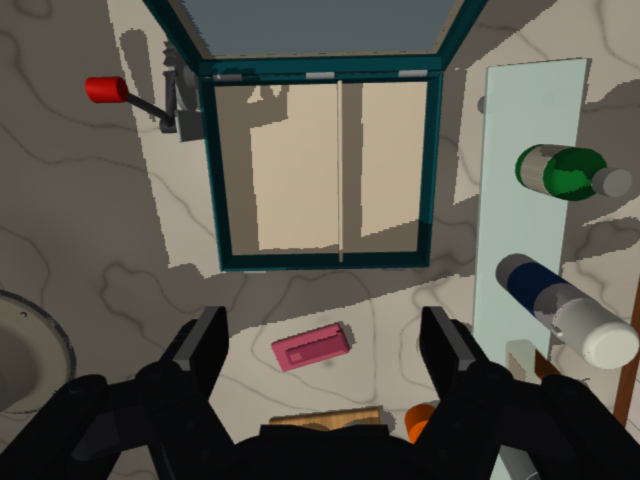

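```bash
python3 - <<'E'
from h import *
s=snap('wrist')
for p in [(221,271),(429,267),(442,73),(202,79)]: print(plane(s,*p,.055).round(3))
print('div',plane(s,340,82,.04).round(3),plane(s,341,262,.04).round(3))
print('knob',plane(s,106,90,.166).round(3))
print('mir',[plane(s,*p,.018).round(3) for p in [(273,345),(344,323),(349,349),(282,370)]])
E
```

```text
[0.388 0.129 0.055]
[0.655 0.111 0.055]
[0.669 0.338 0.055]
[0.408 0.356 0.055]
div [0.559 0.34  0.04 ] [0.543 0.122 0.04 ]
knob [0.362 0.34  0.166]
mir [array([ 0.432, -0.011,  0.018]), array([0.541, 0.017, 0.018]), array([ 0.545, -0.028,  0.018]), array([ 0.44 , -0.057,  0.018])]
```

Request:
{"api": "jog_arm", "payload": {"commands": [0, -1, 0, 0, 0, 0, 80, 0, -1, 0, 0, 0, 0, 80, 0, -1, 0, 0, 0, 0, 80, 0, -1, 0, 0, 0, 0, 80, 0, -1, 0, 0, 0, 0, 80, 0, -1, 0, 0, 0, 0, 80, 0, -1, -0.5, 0, 0, 0, 80, 0, -1, -1, 0, 0, 0, 80, 0, -1, -1, 0, 0, 0, 80, 0, -1, -1, 0, 0, 0, 80, 0, -1, -1, 0, 0, 0, 80]}}

```text
clock: 7.55
tcp_pos: [0.5299, -0.1121, 0.2049]
orientation: [-2.318, -2.119, 0.001]
force: [0.5, 1.2, 0.2]
gripper_width: 0.0799
finger_force: 0.0
```

Request:
{"api": "jog_arm", "payload": {"commands": [0, -0.8, 0, 0, 0, 0, 80, 0, 0, 0, 0, 0, 0, 80, 0, 0, 0, 0, 0, 0, 80]}}

```text
clock: 7.85
tcp_pos: [0.53, -0.1356, 0.2061]
orientation: [-2.32, -2.116, 0.002]
force: [0.7, 0.6, -0.1]
gripper_width: 0.0802
finger_force: 0.0
```

```bash
python3 - <<'E'
from h import *
s=snap('wrist','w3.png');print(readout.get_obs()['tcp_pos'])
E
```

```text
[ 0.53026725 -0.13480842  0.20654953]
```

View pics/w3.png

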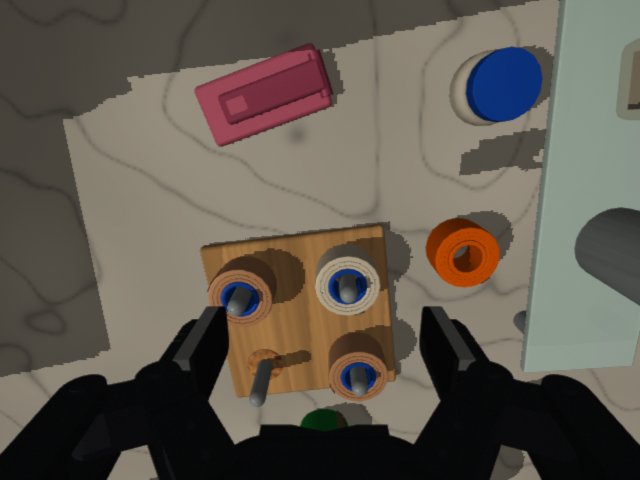

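```bash
python3 - <<'E'
from h import *
s=snap('wrist')
for p in [(348,285),(358,376),(241,295)]: print(plane(s,*p,.05).round(3))
print('posts tops',[plane(s,*p,.071).round(3) for p in [(347,297),(359,392),(235,307),(257,401)]])
print('mir',[plane(s,*p,.018).round(3) for p in [(196,90),(318,46),(331,101),(220,146)]])
ex=np.array([.9976,-.07]);ey=np.array([.07,.9976])
for c in [(-55,-72),(-55,-4),(-55,62),(77,0)]: print(c,np.array([.53,.2335])+(c[0]*ex+c[1]*ey)/1000)
E
```

```text
[ 0.547 -0.197  0.05 ]
[ 0.55  -0.297  0.05 ]
[ 0.448 -0.198  0.05 ]
posts tops [array([ 0.544, -0.198,  0.071]), array([ 0.549, -0.298,  0.071]), array([ 0.447, -0.199,  0.071]), array([ 0.451, -0.3  ,  0.071])]
mir [array([ 0.431, -0.019,  0.018]), array([0.538, 0.005, 0.018]), array([ 0.545, -0.038,  0.018]), array([ 0.443, -0.066,  0.018])]
(-55, -72) [0.470092  0.1655228]
(-55, -4) [0.474852  0.2333596]
(-55, 62) [0.479472  0.2992012]
(77, 0) [0.6068152 0.22811  ]
```

Request:
{"api": "jog_arm", "payload": {"commands": [0.53, -1, 0, 0, 0, 0, 78, 0, -1, -0.5, 0, 0, 0, 78, 0, -0.15, -1, 0, 0, 0, 78, 0, 0, -1, 0, 0, 0, 78, 0, 0, -1, 0, 0, 0, 78, 0, 0, -1, 0, 0, 0, 78, 0, 0, -0.8, 0, 0, 0, 78, 0, 0, -0.6, 0, 0, 0, 78, 0, 0, -0.4, 0, 0, 0, 78, 0, 0, 0, 0, 0, 0, 50, 0, 0, 0, 0, 0, 0, 50, 0, 0, 0, 0, 0, 0, 50]}}

```text
clock: 9.15
tcp_pos: [0.5469, -0.201, 0.0195]
orientation: [2.32, 2.116, 0.002]
force: [0.3, -0.8, -1.2]
gripper_width: 0.0572
finger_force: 64.7
```

Request:
{"api": "jog_arm", "payload": {"commands": [0, 0, 0, 0, 0, 0, 50, 0, 0, 0, 0, 0, 0, 50]}}

```text
clock: 9.35
tcp_pos: [0.5461, -0.2012, 0.019]
orientation: [2.321, 2.116, 0.001]
force: [0.5, 0.3, -0.6]
gripper_width: 0.0574
finger_force: 64.7
```

Request:
{"api": "jog_arm", "payload": {"commands": [0, 0, 0.5, 0, 0, 0, 50, 0, 0, 1, 0, 0, 0, 50, 0, 0, 1, 0, 0, 0, 50, 0, 0, 1, 0, 0, 0, 50, 0, 0.5, 0.3, 0, 0, 0, 50, -0.2, 1, 0, 0, 0, 0, 50, -0.2, 1, 0, 0, 0, 0, 50, -0.2, 1, 0, 0, 0, 0, 50, -0.2, 1, 0, 0, 0, 0, 50, -0.2, 1, 0, 0, 0, 0, 50, -0.2, 1, 0, 0, 0, 0, 50, -0.2, 1, 0, 0, 0, 0, 50]}}

```text
clock: 10.55
tcp_pos: [0.5036, 0.025, 0.1336]
orientation: [2.322, 2.115, 0.002]
force: [0.6, 0.0, -0.4]
gripper_width: 0.0574
finger_force: 64.9
```

Request:
{"api": "jog_arm", "payload": {"commands": [-0.2, 1, 0, 0, 0, 0, 50, -0.2, 1, 0, 0, 0, 0, 50, -0.2, 1, 0, 0, 0, 0, 50, -0.2, 1, 0, 0, 0, 0, 50, 0, 1, 0, 0, 0, 0, 50, 0, 1, 0, 0, 0, 0, 50, 0, 1, 0, 0, 0, 0, 50, 0, 1, 0, 0, 0, 0, 50, 0, 0.9, 0, 0, 0, 0, 50, 0, 0.4, 0, 0, 0, 0, 50, 0, 0, 0, 0, 0, 0, 50, 0, 0, 0, 0, 0, 0, 50]}}

```text
clock: 11.75
tcp_pos: [0.4799, 0.3014, 0.1325]
orientation: [2.322, 2.115, -0.001]
force: [-0.2, -0.6, -1.2]
gripper_width: 0.058
finger_force: 64.9
```

Request:
{"api": "jog_arm", "payload": {"commands": [0, 0, -1, 0, 0, 0, 50, 0, 0, -1, 0, 0, 0, 50, 0, 0, -0.7, 0, 0, 0, 50, 0, 0, -0.6, 0, 0, 0, 50, 0, 0, -0.4, 0, 0, 0, 50, 0, 0, -0.25, 0, 0, 0, 50, 0, 0, 0, 0, 0, 0, 50]}}

```text
clock: 12.45
tcp_pos: [0.4795, 0.3017, 0.0132]
orientation: [2.323, 2.115, -0.002]
force: [-0.1, -0.0, 0.1]
gripper_width: 0.0577
finger_force: 64.9
```

Request:
{"api": "jog_arm", "payload": {"commands": [0, 0, 0, 0, 0, 0, 72, 0, 0, 0, 0, 0, 0, 72, 0, 0, 0, 0, 0, 0, 72, 0, 0, 1, 0, 0, 0, 72, 0, 0, 1, 0, 0, 0, 72, 0, 0, 1, 0, 0, 0, 72, 0, 0, 1, 0, 0, 0, 72, 0, -1, 0, 0, 0, 0, 72, -0.2, -1, 0, 0, 0, 0, 76, -0.2, -1, 0, 0, 0, 0, 78, -0.2, -1, 0, 0, 0, 0, 78, -0.2, -1, 0, 0, 0, 0, 78]}}

```text
clock: 13.65
tcp_pos: [0.4556, 0.152, 0.1345]
orientation: [2.321, 2.117, 0.002]
force: [-0.5, -0.3, -1.6]
gripper_width: 0.0782
finger_force: 0.0
```

Request:
{"api": "jog_arm", "payload": {"commands": [0, -1, 0, 0, 0, 0, 78, 0, -1, 0, 0, 0, 0, 78, 0, -1, 0, 0, 0, 0, 78, 0, -1, 0, 0, 0, 0, 78, 0, -1, 0, 0, 0, 0, 78, 0, -1, 0, 0, 0, 0, 78, 0, -1, 0, 0, 0, 0, 78, 0, -1, 0, 0, 0, 0, 78, 0, -1, 0, 0, 0, 0, 78, -0.25, -1, 0, 0, 0, 0, 78, 0, -1, 0, 0, 0, 0, 78, 0, -0.7, 0, 0, 0, 0, 78]}}

```text
clock: 14.85
tcp_pos: [0.448, -0.2003, 0.1346]
orientation: [2.322, 2.113, 0.001]
force: [-0.5, -0.7, 0.2]
gripper_width: 0.0779
finger_force: 0.0
```

Request:
{"api": "jog_arm", "payload": {"commands": [0, 0, 0, 0, 0, 0, 78, 0, 0, -1, 0, 0, 0, 78, 0, 0, -1, 0, 0, 0, 78, 0, 0, -0.8, 0, 0, 0, 78, 0, 0, -0.6, 0, 0, 0, 78, 0, 0, -0.45, 0, 0, 0, 78, 0, 0, 0, 0, 0, 0, 50, 0, 0, 0, 0, 0, 0, 50, 0, 0, 0, 0, 0, 0, 50, 0, 0, 0, 0, 0, 0, 50]}}

```text
clock: 15.85
tcp_pos: [0.449, -0.1982, 0.0192]
orientation: [2.32, 2.115, 0.002]
force: [-0.4, -0.0, -0.5]
gripper_width: 0.0582
finger_force: 63.1
```

Request:
{"api": "jog_arm", "payload": {"commands": [0, 0, 0.5, 0, 0, 0, 50, 0, 0, 1, 0, 0, 0, 50, 0, 0, 1, 0, 0, 0, 50, 0, 0, 1, 0, 0, 0, 50, 0, 0.5, 0.3, 0, 0, 0, 50, 0, 1, 0, 0, 0, 0, 50, 0.1, 1, 0, 0, 0, 0, 50, 0.1, 1, 0, 0, 0, 0, 50, 0.1, 1, 0, 0, 0, 0, 50, 0.1, 1, 0, 0, 0, 0, 50, 0.1, 1, 0, 0, 0, 0, 50, 0.1, 1, 0, 0, 0, 0, 50]}}

```text
clock: 17.05
tcp_pos: [0.4665, 0.0283, 0.133]
orientation: [2.321, 2.116, 0.002]
force: [0.6, 0.2, -1.5]
gripper_width: 0.0583
finger_force: 63.4
```

Request:
{"api": "jog_arm", "payload": {"commands": [0.1, 1, 0, 0, 0, 0, 50, 0.1, 1, 0, 0, 0, 0, 50, 0.1, 1, 0, 0, 0, 0, 50, 0, 1, 0, 0, 0, 0, 50, 0, 1, 0, 0, 0, 0, 50, 0, 1, 0, 0, 0, 0, 50, 0, 0.5, 0, 0, 0, 0, 50, 0, 0.3, 0, 0, 0, 0, 50, 0, 0, 0, 0, 0, 0, 50, 0, 0, 0, 0, 0, 0, 50]}}

```text
clock: 18.05
tcp_pos: [0.4753, 0.2294, 0.1323]
orientation: [2.323, 2.114, -0.001]
force: [-0.1, -1.1, -0.1]
gripper_width: 0.0582
finger_force: 63.4
```

Request:
{"api": "jog_arm", "payload": {"commands": [0, 0, -1, 0, 0, 0, 50, 0, 0, -1, 0, 0, 0, 50, 0, 0, -0.7, 0, 0, 0, 50, 0, 0, -0.6, 0, 0, 0, 50, 0, 0, -0.4, 0, 0, 0, 50, 0, 0, -0.28, 0, 0, 0, 50, 0, 0, 0, 0, 0, 0, 50]}}

```text
clock: 18.75
tcp_pos: [0.4754, 0.23, 0.0125]
orientation: [2.323, 2.115, -0.001]
force: [-0.1, -0.3, -0.5]
gripper_width: 0.0582
finger_force: 63.6
```

Request:
{"api": "jog_arm", "payload": {"commands": [0, 0, 0, 0, 0, 0, 72, 0, 0, 0, 0, 0, 0, 72, 0, 0, 0, 0, 0, 0, 72, 0, 0, 1, 0, 0, 0, 72, 0, 0, 1, 0, 0, 0, 72, 0, 0, 1, 0, 0, 0, 72, 0, 0, 1, 0, 0, 0, 72, 0.5, -1, 0, 0, 0, 0, 78, 0.5, -1, 0, 0, 0, 0, 78, 0.5, -1, 0, 0, 0, 0, 78, 0.5, -1, 0, 0, 0, 0, 78, 0.5, -1, 0, 0, 0, 0, 78]}}

```text
clock: 19.95
tcp_pos: [0.5508, 0.08, 0.1336]
orientation: [2.321, 2.117, 0.002]
force: [1.1, -0.1, 0.5]
gripper_width: 0.0775
finger_force: 0.0
```

Request:
{"api": "jog_arm", "payload": {"commands": [0, -1, 0, 0, 0, 0, 78, 0, -1, 0, 0, 0, 0, 78, 0, -1, 0, 0, 0, 0, 78, 0, -1, 0, 0, 0, 0, 78, 0, -1, 0, 0, 0, 0, 78, 0, -1, 0, 0, 0, 0, 78, 0, -1, 0, 0, 0, 0, 78, 0, -1, 0, 0, 0, 0, 78, 0, -1, 0, 0, 0, 0, 78, 0, -1, 0, 0, 0, 0, 78, 0, -1, 0, 0, 0, 0, 78, 0, -1, 0, 0, 0, 0, 78]}}

```text
clock: 21.15
tcp_pos: [0.5502, -0.28, 0.1334]
orientation: [2.321, 2.117, 0.001]
force: [-0.4, 0.4, 0.4]
gripper_width: 0.0779
finger_force: 0.0
```

Request:
{"api": "jog_arm", "payload": {"commands": [0, -0.6, 0, 0, 0, 0, 78, 0, 0, -1, 0, 0, 0, 78, 0, 0, -1, 0, 0, 0, 78, 0, 0, -0.8, 0, 0, 0, 78, 0, 0, -0.6, 0, 0, 0, 78, 0, 0, -0.45, 0, 0, 0, 78, 0, 0, 0, 0, 0, 0, 50, 0, 0, 0, 0, 0, 0, 50, 0, 0, 0, 0, 0, 0, 50, 0, 0, 0, 0, 0, 0, 50]}}

```text
clock: 22.15
tcp_pos: [0.551, -0.2974, 0.0186]
orientation: [2.32, 2.115, 0.001]
force: [0.0, 0.4, -0.7]
gripper_width: 0.0588
finger_force: 64.2
```

Request:
{"api": "jog_arm", "payload": {"commands": [0, 0, 0.5, 0, 0, 0, 50, 0, 0, 1, 0, 0, 0, 50, 0, 0, 1, 0, 0, 0, 50, 0, 0, 1, 0, 0, 0, 50, 0, 0.5, 0.3, 0, 0, 0, 50, -0.2, 1, 0, 0, 0, 0, 50, -0.2, 1, 0, 0, 0, 0, 50, -0.2, 1, 0, 0, 0, 0, 50, -0.2, 1, 0, 0, 0, 0, 50, -0.2, 1, 0, 0, 0, 0, 50, -0.2, 1, 0, 0, 0, 0, 50, -0.2, 1, 0, 0, 0, 0, 50]}}

```text
clock: 23.35
tcp_pos: [0.5073, -0.0697, 0.1316]
orientation: [-2.321, -2.117, -0.001]
force: [0.0, 0.6, -1.3]
gripper_width: 0.0587
finger_force: 64.3
```

Request:
{"api": "jog_arm", "payload": {"commands": [-0.2, 1, 0, 0, 0, 0, 50, -0.2, 1, 0, 0, 0, 0, 50, -0.2, 1, 0, 0, 0, 0, 50, -0.2, 1, 0, 0, 0, 0, 50, -0.2, 1, 0, 0, 0, 0, 50, -0.2, 1, 0, 0, 0, 0, 50, 0, 1, 0, 0, 0, 0, 50, 0, 0.5, 0, 0, 0, 0, 50, 0, 0.2, 0, 0, 0, 0, 50, 0, 0, 0, 0, 0, 0, 50]}}

```text
clock: 24.35
tcp_pos: [0.4715, 0.16, 0.1315]
orientation: [-2.319, -2.119, -0.0]
force: [0.2, 0.4, -0.9]
gripper_width: 0.0587
finger_force: 64.3
```

Request:
{"api": "jog_arm", "payload": {"commands": [0, 0, -1, 0, 0, 0, 50, 0, 0, -1, 0, 0, 0, 50, 0, 0, -0.7, 0, 0, 0, 50, 0, 0, -0.6, 0, 0, 0, 50, 0, 0, -0.4, 0, 0, 0, 50, 0, 0, -0.25, 0, 0, 0, 50, 0, 0, 0, 0, 0, 0, 50]}}

```text
clock: 25.05
tcp_pos: [0.4741, 0.1615, 0.0142]
orientation: [-2.321, -2.117, -0.008]
force: [0.2, 8.6, 4.8]
gripper_width: 0.0577
finger_force: 62.8
```

Request:
{"api": "jog_arm", "payload": {"commands": [0, 0, 0, 0, 0, 0, 72, 0, 0, 0, 0, 0, 0, 72, 0, 0, 0, 0, 0, 0, 72, 0, 0, 1, 0, 0, 0, 72, 0, 0, 1, 0, 0, 0, 72, 0, 0, 1, 0, 0, 0, 72, 0, 0, 1, 0, 0, 0, 72, 0, 0, 1, 0, 0, 0, 72, 0, 0, 1, 0, 0, 0, 72, 0.3, 0, 1, 0, 0, 0, 72, 0.3, 0, 0, 0, 0, 0, 72, 0, 0, 0, 0, 0, 0, 72]}}

```text
clock: 26.25
tcp_pos: [0.4914, 0.1583, 0.2233]
orientation: [2.323, 2.114, 0.003]
force: [0.3, 0.7, 0.6]
gripper_width: 0.072
finger_force: 0.0
```

```bash
python3 - <<'E'
from h import *
s=snap('wrist','w4.png');print(readout.get_obs()['tcp_pos'])
E
```

```text
[0.48987203 0.15812966 0.22211821]
```

View pics/w4.png

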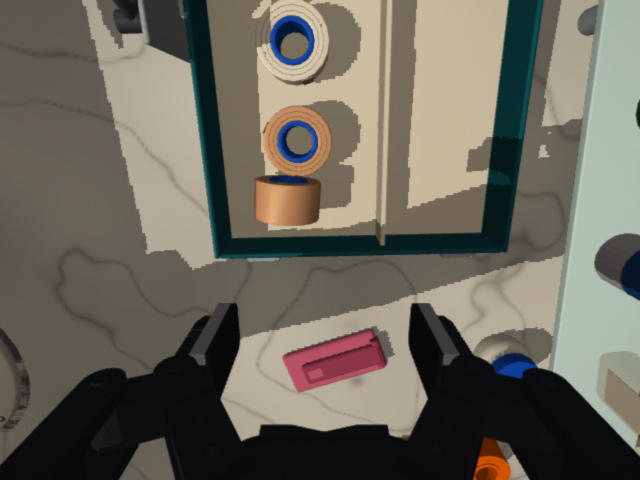

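```bash
python3 - <<'E'
from h import *
b=cv2.imread('pics/w4.png')[90:260,200:400];cv2.imwrite('pics/w4c.png',cv2.resize(b,None,fx=3.5,fy=3.5,interpolation=cv2.INTER_CUBIC))
s=snap('wrist')
print([plane(s,*p,.043).round(3) for p in [(296,40),(298,141)]], [plane(s,*p,.04).round(3) for p in [(256,195),(320,195),(288,178),(288,226)]])
E
```

```text
[array([0.481, 0.302, 0.043]), array([0.473, 0.225, 0.043])] [array([0.43 , 0.181, 0.04 ]), array([0.488, 0.175, 0.04 ]), array([0.461, 0.193, 0.04 ]), array([0.455, 0.149, 0.04 ])]
```

View pics/w4c.png

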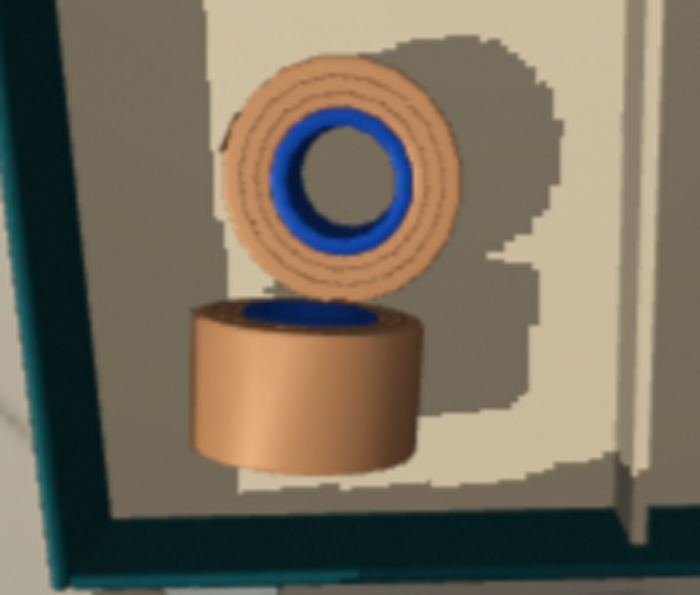

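Request:
{"api": "jog_arm", "payload": {"commands": [-1, 0.5, -0.5, 0, 0, 0, 80, 0, 0, -1, 0, 0, 0, 80, 0, 0, -1, 0, 0, 0, 80, 0, 0, -1, 0, 0, 0, 80, 0, 0, -1, 0, 0, 0, 80, 0, 0, -0.7, 0, 0, 0, 80, 0, 0, -0.6, 0, 0, 0, 80, 0, 0, -0.5, 0, 0, 0, 80, 0, 0, -0.4, 0, 0, 0, 80, 0, 0, 0, 0, 0, 0, 50, 0, 0, 0, 0, 0, 0, 50, 0, 0, 0, 0, 0, 0, 50]}}

```text
clock: 27.55
tcp_pos: [0.4603, 0.174, 0.0224]
orientation: [2.322, 2.116, 0.001]
force: [0.7, 0.0, -0.8]
gripper_width: 0.0585
finger_force: 63.8
```

Request:
{"api": "jog_arm", "payload": {"commands": [0, 0, 0.05, 0, 0, 0, 50, 0, 0.2, 0, 0, 0, 0, 50, 0, 0.2, 0, 0, 0, 0, 50, 0, 0, 0, 0, 0, 0, 50]}}

```text
clock: 27.95
tcp_pos: [0.4603, 0.1877, 0.0237]
orientation: [-2.32, -2.118, -0.002]
force: [-0.2, 0.3, -0.6]
gripper_width: 0.0584
finger_force: 63.9
```

Request:
{"api": "jog_arm", "payload": {"commands": [0, 0, 1, 0, 0, 0, 50, 0, 0, 1, 0, 0, 0, 50, 0, 0, 1, 0, 0, 0, 50, 0, -0.5, 1, 0, 0, 0, 50, -0.3, -1, 0, 1, 0, 0, 50, 0, -1, 0, 1, 0, 0, 50, 0, -1, 0, 1, 0, 0, 50, 0, -0.1, 0, 1, 0, 0, 50, 0, 0, 0, 1, 0, 0, 50, 0, 0, 0, 1, 0, 0, 50, 0, 0, 0, 1, 0, 0, 50, 0, 0, 0, 1, 0, 0, 50]}}

```text
clock: 29.15
tcp_pos: [0.4517, 0.0781, 0.1438]
orientation: [-1.887, -1.721, -0.63]
force: [0.3, 0.1, -1.2]
gripper_width: 0.0586
finger_force: 64.4
```

Request:
{"api": "jog_arm", "payload": {"commands": [0, 0, 0, 1, 0, 0, 50, 0, 0, -1, 0, 0, 0, 50, 0, 0, -1, 0, 0, 0, 50, 0, 0, -1, 0, 0, 0, 50, 0, 0, -0.5, 0, 0, 0, 50, 0, 0, 0, 0, 0, 0, 50, 0, 0, 0, 0, 0, 0, 50]}}

```text
clock: 29.85
tcp_pos: [0.4512, 0.0785, 0.0385]
orientation: [-1.829, -1.667, -0.689]
force: [-0.3, 0.2, -0.1]
gripper_width: 0.059
finger_force: 64.4
```

Request:
{"api": "jog_arm", "payload": {"commands": [0, 0, -0.28, 0, 0, 0, 50, 0, 0, 0, 0, 0, 0, 50, 0, 0, 0, 0, 0, 0, 84, 0, 0, 0, 0, 0, 0, 84, 0, 0, 0, 0, 0, 0, 84, 0, 0, 0, 0, 0, 0, 84, 0, -0.7, 0.7, 0, 0, 0, 84, 0, -0.7, 0.7, 0, 0, 0, 84, 0, -0.7, 0.7, 0, 0, 0, 84, 0, -0.4, 1, 0, 0, 0, 80, 0, 0, 1, -1, 0, 0, 80, 0, 0, 0.5, -1, 0, 0, 80]}}

```text
clock: 31.05
tcp_pos: [0.4522, 0.0016, 0.1697]
orientation: [-1.954, -1.776, -0.559]
force: [0.8, 0.8, 1.0]
gripper_width: 0.08
finger_force: 0.0
```

Request:
{"api": "jog_arm", "payload": {"commands": [0, 0, 0, -1, 0, 0, 80, 0, 0, 0, -1, 0, 0, 80, 0.2, 0, 0, -1, 0, 0, 80, 0.2, 0, 0, -1, 0, 0, 80, 0.2, 0, 0, -1, 0, 0, 80, 0.2, 0, 0, -1, 0, 0, 80, 0, 0.5, 0, -1, 0, 0, 80, 0, 0.5, 0, 0, 0, 0, 80, 0, 0.5, 0, 0, 0, 0, 80, 0, 0.5, 0, 0, 0, 0, 80, 0, 0, 0, 0, 0, 0, 80]}}

```text
clock: 32.15
tcp_pos: [0.4747, 0.0658, 0.168]
orientation: [-2.318, -2.121, 0.001]
force: [-0.4, 0.6, -0.3]
gripper_width: 0.0801
finger_force: 0.0
```

```bash
python3 - <<'E'
from h import *
s=snap('wrist','w5.png');print(readout.get_obs()['tcp_pos'])
E
```

```text
[0.4747725  0.06415384 0.16795521]
```

View pics/w5.png

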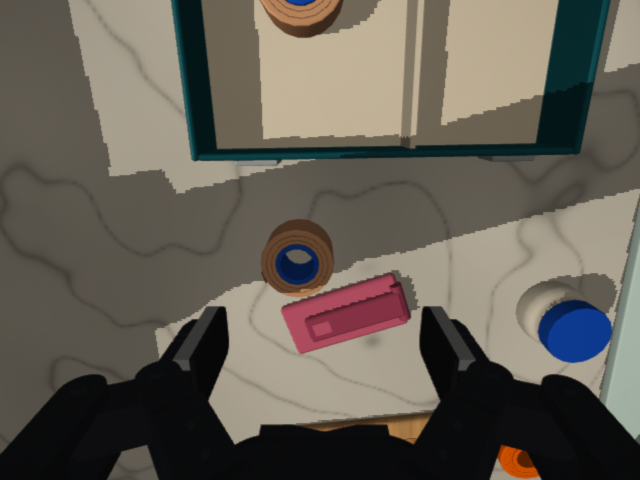

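```bash
python3 - <<'E'
from h import *
s=snap('wrist')
print(plane(s,297,265,.038),'r2edge',plane(s,305,36,.043),'wall in',plane(s,300,152,.055))
print('mir',[plane(s,*p,.018).round(3) for p in [(283,307),(394,275),(409,317),(300,351)]])
E
```

```text
[0.45016252 0.03574849 0.038     ] r2edge [0.47435941 0.19885612 0.043     ] wall in [0.46372495 0.12596117 0.055     ]
mir [array([ 0.43 , -0.012,  0.018]), array([0.532, 0.011, 0.018]), array([ 0.545, -0.033,  0.018]), array([ 0.441, -0.06 ,  0.018])]
```

Request:
{"api": "jog_arm", "payload": {"commands": [-0.82, -0.95, -0.5, 0, 0, 0, 80, 0, 0, -1, 0, 0, 0, 80, 0, 0, -1, 0, 0, 0, 80, 0, 0, -1, 0, 0, 0, 80, 0, 0, -0.8, 0, 0, 0, 80, 0, 0, -0.6, 0, 0, 0, 80, 0, 0, -0.4, 0, 0, 0, 80, 0, 0, 0, 0, 0, 0, 80, 0, 0, 0, 0, 0, 0, 50, 0, 0, 0, 0, 0, 0, 50, 0, 0, 0, 0, 0, 0, 50, 0, 0, 0, 0, 0, 0, 50]}}

```text
clock: 33.45
tcp_pos: [0.4512, 0.0346, 0.0103]
orientation: [2.321, 2.115, 0.0]
force: [-2.3, -1.7, 6.6]
gripper_width: 0.0588
finger_force: 63.7
```

Request:
{"api": "jog_arm", "payload": {"commands": [0, 0, 0.5, 0, 0, 0, 50, 0, 0, 1, 0, 0, 0, 50, 0, 0, 1, 0, 0, 0, 50, 0, 0, 1, 0, 0, 0, 50, 0, 0.5, 0.3, 0, 0, 0, 50, 0, 1, 0, 0, 0, 0, 50, 0, 1, 0, 0, 0, 0, 50, 0, 1, 0, 0, 0, 0, 50, 0, 0.5, 0, 0, 0, 0, 50, 0, 0.3, 0, 0, 0, 0, 50, 0, 0, 0, 0, 0, 0, 50, 0, 0, 0, 0, 0, 0, 50]}}

```text
clock: 34.65
tcp_pos: [0.4506, 0.163, 0.1232]
orientation: [2.322, 2.115, -0.002]
force: [-1.1, -0.2, -0.6]
gripper_width: 0.0586
finger_force: 64.6
```

```bash
python3 - <<'E'
from h import *
s=snap('wrist','w6.png');print(readout.get_obs()['tcp_pos'])
E
```

```text
[0.45063816 0.1626221  0.12312714]
```

View pics/w6.png

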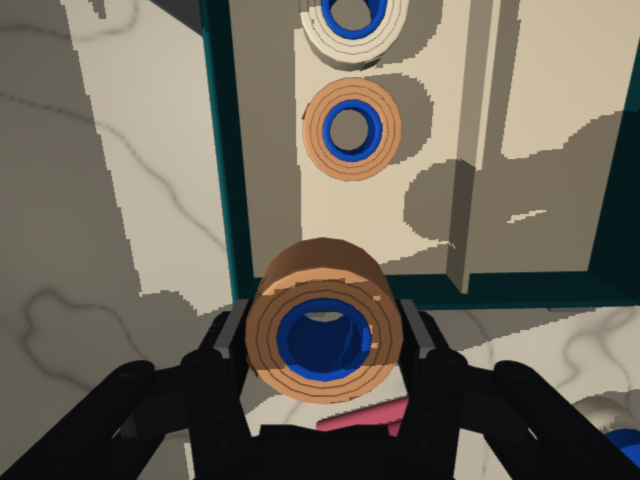

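```bash
python3 - <<'E'
from h import *
s=snap('wrist')
print(plane(s,324,342,.151),'r2',plane(s,352,130,.043),'wall in',plane(s,330,276,.055), plane(s,228,276,.055),plane(s,330,276,.005))
E
```

```text
[0.45105228 0.16548618 0.151     ] r2 [0.47433463 0.23651307 0.043     ] wall in [0.45336584 0.14936331 0.055     ] [0.38862674 0.15542231 0.055     ] [0.45219043 0.1272322  0.005     ]
```

Request:
{"api": "jog_arm", "payload": {"commands": [0, 0.05, -1, 0, 0, 0, 50, 0, 0, -0.8, 0, 0, 0, 50, 0, 0, -0.6, 0, 0, 0, 50, 0, 0, -0.5, 0, 0, 0, 50, 0, 0, -0.4, 0, 0, 0, 50, 0, 0, -0.25, 0, 0, 0, 50, 0, 0, 0, 0, 0, 0, 50]}}

```text
clock: 35.45
tcp_pos: [0.4505, 0.1647, 0.016]
orientation: [2.322, 2.115, -0.003]
force: [-0.7, 0.3, -1.3]
gripper_width: 0.059
finger_force: 64.5
```

Request:
{"api": "jog_arm", "payload": {"commands": [0, 0, 0, 0, 0, 0, 68, 0, 0, 0, 0, 0, 0, 68, 0, 0, 0, 0, 0, 0, 68, 0, 0, 1, 0, 0, 0, 68, 0, 0, 1, 0, 0, 0, 68, 0, 0, 1, 0, 0, 0, 70, 0, 0, 1, 0, 0, 0, 75, 0.3, -1, 1, 0, 0, 0, 80, 0.3, -1, 0.5, 0, 0, 0, 80, 0.3, -1, 0, 0, 0, 0, 80, 0.3, -1, 0, 0, 0, 0, 80, 0, 0, 0, 0, 0, 0, 80]}}

```text
clock: 36.65
tcp_pos: [0.4878, 0.0405, 0.1823]
orientation: [2.326, 2.106, -0.001]
force: [-0.8, -0.0, 0.2]
gripper_width: 0.0803
finger_force: 0.0
```

```bash
python3 - <<'E'
from h import *
s=snap('wrist','w7.png');o=readout.get_obs();print(o['tcp_pos'],o['joint_pos'].round(2))
hsv=cv2.cvtColor(s['img'],cv2.COLOR_RGB2HSV)
m=cv2.inRange(hsv,(165,90,90),(178,255,255))
c=max(cv2.findContours(m,0,2)[0],key=cv2.contourArea);r=cv2.minAreaRect(c);b=cv2.boxPoints(r);print(cv2.contourArea(c),b.round())
q=np.array([plane(s,*p,.014)[:2] for p in b]);print(q.round(3),q.mean(0))
t=cv2.inRange(hsv,(8,70,110),(20,200,255))
for c in cv2.findContours(t,0,2)[0]:
    if cv2.contourArea(c)>800: print('tan',cv2.boundingRect(c))
E
```

```text
[0.4870003  0.04310233 0.18195612] [-0.37  0.25  0.26  2.01 -0.08  0.89 -0.17]
5726.5 [[265. 277.]
 [377. 241.]
 [392. 290.]
 [281. 326.]]
[[ 0.427 -0.012]
 [ 0.534  0.013]
 [ 0.546 -0.038]
 [ 0.435 -0.066]] [ 0.48546238 -0.02580626]
tan (264, 386, 170, 49)
tan (211, 10, 85, 94)
```

View pics/w7.png

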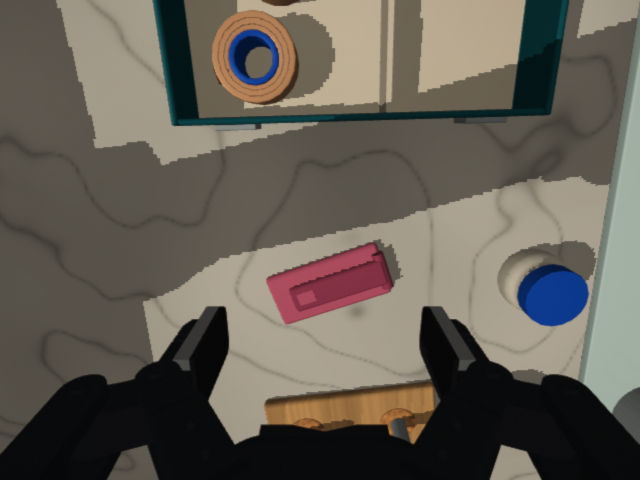

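Request:
{"api": "jog_arm", "payload": {"commands": [0, -1, 0, 0, 0, -1, 80, 0, -1, 0, 0, 0, -1, 80, 0, -0.27, 0, 0, 0, -1, 80, 0, 0, 0, 0, 0, -1, 80, 0, 0, -0.5, 0, 0, -1, 80, 0, 0, -0.5, 0, 0, -1, 80, 0, 0, -0.5, 0, 0, -1, 80, 0, 0, -0.5, 0, 0, -1, 80, 0, 0, -0.5, 0, 0, -1, 80, 0, 0, -0.5, 0, 0, -1, 80, 0, 0, 0, 0, 0, -1, 80, 0, 0, 0, 0, 0, -1, 80]}}

```text
clock: 37.9
tcp_pos: [0.4858, -0.0211, 0.0908]
orientation: [-3.069, -0.669, 0.004]
force: [0.1, -0.2, 0.0]
gripper_width: 0.08
finger_force: 0.0
```

Request:
{"api": "jog_arm", "payload": {"commands": [0, 0, 0, 0, 0, -1, 80, 0, 0, 0, 0, 0, -1, 80, 0, 0, 0, 0, 0, -0.3, 80, 0, 0, -0.8, 0, 0, 0, 80, 0, 0, -0.8, 0, 0, 0, 80, 0, 0, -0.6, 0, 0, 0, 80, 0, 0, -0.4, 0, 0, 0, 80, 0, 0, -0.2, 0, 0, 0, 80, 0, 0, 0, 0, 0, 0, 80]}}

```text
clock: 38.8
tcp_pos: [0.4862, -0.0225, 0.007]
orientation: [-3.121, -0.362, 0.004]
force: [0.0, 0.2, -0.9]
gripper_width: 0.0803
finger_force: 0.0
```

```bash
python3 - <<'E'
from h import *
s=snap('wrist');o=readout.get_obs();print(o['tcp_pos'],Ro.from_rotvec(o['orientation']).as_matrix().round(2).tolist())
hsv=cv2.cvtColor(s['img'],cv2.COLOR_RGB2HSV)
m=cv2.inRange(hsv,(165,90,60),(178,255,255))
c=max(cv2.findContours(m,0,2)[0],key=cv2.contourArea);b=cv2.boxPoints(cv2.minAreaRect(c));print(cv2.contourArea(c),b.round().tolist())
q=np.array([plane(s,*p,.018)[:2] for p in b]);print(q.round(3),q.mean(0))
E
```

```text
[ 0.48669073 -0.02256127  0.0076143 ] [[0.97, 0.23, -0.0], [0.23, -0.97, -0.0], [-0.0, -0.0, -1.0]]
27219.0 [[274.0, 187.0], [406.0, 186.0], [409.0, 416.0], [276.0, 417.0]]
[[ 0.538  0.009]
 [ 0.55  -0.038]
 [ 0.448 -0.071]
 [ 0.433 -0.012]] [ 0.49216757 -0.02828738]
```

Request:
{"api": "jog_arm", "payload": {"commands": [0.1, -0.1, -0.1, 0, 0, 0, 80, 0, 0, 0, 0, 0, 0, 45, 0, 0, 0, 0, 0, 0, 45, 0, 0, 0, 0, 0, 0, 45, 0, 0, 0, 0, 0, 0, 45, 0, 0, 0, 0, 0, 0, 45]}}

```text
clock: 39.45
tcp_pos: [0.4903, -0.026, 0.0054]
orientation: [3.121, 0.361, 0.001]
force: [-0.7, -0.6, 5.6]
gripper_width: 0.052
finger_force: 62.5
```

Request:
{"api": "jog_arm", "payload": {"commands": [0, 0, 0.5, 0, 0, 0, 45, 0, 0, 0.5, 0, 0, 0, 45, 0, 0, 1, 0, 0, 0, 45, 0, 0, 1, 0, 0, 0, 45, 0, 0, 1, 0, 0, 1, 45, 0, 0, 0.2, 0, 0, 1, 45, 0.5, 0, 0, 0, 0, 1, 45, 0.5, 0, 0, 0, 0, 1, 45, 0.5, 0, 0, 0, 0, 1, 45, 0.5, 0, 0, 0, 0, 1, 45]}}

```text
clock: 40.45
tcp_pos: [0.5497, -0.0256, 0.1314]
orientation: [2.919, 1.161, -0.002]
force: [-0.2, -0.4, -1.0]
gripper_width: 0.0519
finger_force: 63.9
```

Request:
{"api": "jog_arm", "payload": {"commands": [0, 1, 0, 0, 0, 1, 45, 0, 1, 0, 0, 0, 1, 45, 0.3, 1, 0, 0, 0, 1, 45, 0.3, 1, 0, 0, 0, 1, 45, 0.3, 1, 0, 0, 0, 1, 45, 0.3, 1, 0, 0, 0, 1, 45, 0.3, 1, 0, 0, 0, 1, 45, 0.3, 1, 0, 0, 0, 1, 45, 0.1, 0.4, 0, 0, 0, 0.5, 45, 0, 0, 0, 0, 0, 0, 45, 0, 0, 0, 0, 0, 0, 45]}}

```text
clock: 41.55
tcp_pos: [0.6063, 0.2247, 0.1303]
orientation: [2.304, 2.133, -0.004]
force: [-0.5, -0.9, -0.9]
gripper_width: 0.0524
finger_force: 63.9
```

```bash
python3 - <<'E'
from h import *
s=snap('wrist','w8.png');o=readout.get_obs();print(o['tcp_pos'],Ro.from_rotvec(o['orientation']).as_matrix().round(3).tolist())
hsv=cv2.cvtColor(s['img'],cv2.COLOR_RGB2HSV)
m=cv2.inRange(hsv,(165,90,60),(178,255,255))
c=max(cv2.findContours(m,0,2)[0],key=cv2.contourArea);b=cv2.boxPoints(cv2.minAreaRect(c))
q=np.array([plane(s,*p,.14)[:2] for p in b]);print(q.round(3),q.mean(0))
for X in [(24,-110),(130,-110),(130,110),(24,110)]:
    w=np.array([.53,.2335])+(X[0]*np.array([.9976,-.07])+X[1]*np.array([.07,.9976]))/1000;print(X,w.round(3))
E
```

```text
[0.6064234  0.22380427 0.13037796] [[0.078, 0.997, -0.001], [0.997, -0.078, -0.003], [-0.003, -0.0, -1.0]]
[[0.571 0.173]
 [0.586 0.281]
 [0.635 0.277]
 [0.633 0.169]] [0.60599503 0.22479477]
(24, -110) [0.546 0.122]
(130, -110) [0.652 0.115]
(130, 110) [0.667 0.334]
(24, 110) [0.562 0.342]
```

Request:
{"api": "jog_arm", "payload": {"commands": [0, 0.1, -1, 0, 0, 0, 45, 0, 0, -0.8, 0, 0, 0, 45, 0, 0, -0.7, 0, 0, 0, 45, 0, 0, -0.6, 0, 0, 0, 45, 0, 0, -0.5, 0, 0, 0, 45, 0, 0, -0.3, 0, 0, 0, 45, 0, 0, 0, 0, 0, 0, 45]}}

```text
clock: 42.3
tcp_pos: [0.6058, 0.2285, 0.0122]
orientation: [2.304, 2.136, -0.005]
force: [-0.3, -0.1, -2.0]
gripper_width: 0.052
finger_force: 63.9
```

Request:
{"api": "jog_arm", "payload": {"commands": [0, 0, 0, 0, 0, 0, 62, 0, 0, 0, 0, 0, 0, 62, 0, 0, 0, 0, 0, 0, 62, 0, 0, 0.5, 0, 0, 0, 62, 0, 0, 1, 0, 0, 0, 62, 0, 0, 1, 0, 0, 0, 62, 0, 0, 1, 0, 0, 0, 40, 0, 0, 1, 0, 0, 0, 0, -0.5, 0, 1, 0, 0, 0, 0, -1, 0, 1, 0, 0, 0, 0, -1, 0, 1, 0, 0, 0, 0, 0, 0, 0.5, 0, 0, 0, 0]}}

```text
clock: 43.5
tcp_pos: [0.5292, 0.2306, 0.258]
orientation: [-2.301, -2.139, -0.004]
force: [0.7, 1.7, -0.1]
gripper_width: 0.0
finger_force: 0.0
```

```bash
python3 - <<'E'
from h import *
s=snap('wrist','w9.png');o=readout.get_obs();print(o['tcp_pos'])
hsv=cv2.cvtColor(s['img'],cv2.COLOR_RGB2HSV)
m=cv2.inRange(hsv,(165,90,60),(178,255,255))
c=max(cv2.findContours(m,0,2)[0],key=cv2.contourArea);b=cv2.boxPoints(cv2.minAreaRect(c))
q=np.array([plane(s,*p,.023)[:2] for p in b]);print(q.round(3),q.mean(0))
t=cv2.inRange(hsv,(105,150,60),(125,255,255))
for c in cv2.findContours(t,0,2)[0]:
    if cv2.contourArea(c)>150:
        r=cv2.boundingRect(c);print('blue',r,plane(s,r[0]+r[2]/2,r[1]+r[3]/2,.043).round(3))
a=snap('top');k=cv2.cvtColor(a['img'],cv2.COLOR_RGB2HSV)
E
```

```text
[0.53201277 0.23081176 0.26012795]
[[0.574 0.175]
 [0.581 0.286]
 [0.633 0.281]
 [0.63  0.169]] [0.60446177 0.22780889]
blue (544, 321, 56, 59) [0.804 0.039 0.043]
blue (239, 254, 32, 29) [0.451 0.168 0.043]
blue (252, 188, 34, 33) [0.474 0.236 0.043]
blue (248, 117, 37, 38) [0.48  0.302 0.043]
```

Request:
{"api": "jog_arm", "payload": {"commands": [-1, 0, 0, 0, 0, 0, 0, -1, 0, 0, 0, 0, 0, 0, -1, 0, 0, 0, 0, 0, 0, -1, 0, 0, 0, 0, 0, 0, -1, 0, 0, 0, 0, 0, 0, -1, 0, 0, 0, 0, 0, 0, 0, 1, 0, 0, 0, 0, 0, 0, 1, 0, 0, 0, 0, 0, 0, 1, 0, 0, 0, 0, 0, 0, 1, 0, 0, 0, 0, 0, 0, 1, 0, 0, 0, 0, 0, 0, 0.3, 0, 0, 0, 0, 0]}}

```text
clock: 44.8
tcp_pos: [0.3509, 0.3913, 0.2529]
orientation: [-2.3, -2.14, 0.001]
force: [0.3, -1.0, -0.9]
gripper_width: 0.0001
finger_force: 0.0
```

Request:
{"api": "jog_arm", "payload": {"commands": [0, 0, -0.5, 0, 0, 0, 0, 0, 0, -1, 0, 0, 0, 0, 0, 0, -1, 0, 0, 0, 0, 0, 0, -0.7, 0, 0, 0, 0, 0, 0, -0.4, 0, 0, 0, 0, 0, 0, 0, 0, 0, 0, 0]}}

```text
clock: 45.4
tcp_pos: [0.351, 0.3867, 0.1438]
orientation: [2.303, 2.135, -0.008]
force: [0.1, 0.2, 0.1]
gripper_width: 0.0002
finger_force: 0.0
```

Request:
{"api": "jog_arm", "payload": {"commands": [0, -0.3, 0.2, 0, 0, 0, 0, 0, -0.3, 0, 0, 0, 0, 0, 0, -0.3, 0, 0, 0, 0, 0, 0, -0.3, 0, 0, 0, 0, 0, 0, -0.3, 0, 0, 0, 0, 0, 0, -0.3, 0, 0, 0, 0, 0, 0, -0.3, 0, 0, 0, 0, 0, 0, -0.3, 0, 0, 0, 0, 0, 0, -0.3, 0, 0, 0, 0, 0, 0, -0.3, 0, 0, 0, 0, 0, 0, -0.3, 0, 0, 0, 0, 0, 0, 0, 0, 0, 0, 0, 0]}}

```text
clock: 46.6
tcp_pos: [0.3518, 0.2957, 0.1524]
orientation: [-2.297, -2.137, -0.015]
force: [-0.2, 17.8, -10.7]
gripper_width: -0.0005
finger_force: 8.6
```

```bash
python3 - <<'E'
from h import *
for n in('top','scene','wrist'):
    x=snap(n,n+'p.png');k=cv2.cvtColor(x['img'],cv2.COLOR_RGB2HSV)
    m=cv2.inRange(k,(0,190,90),(5,255,255))|cv2.inRange(k,(175,180,90),(180,255,255))
    c_=cv2.connectedComponentsWithStats(m)
    for i in range(1,c_[0]):
        if c_[2][i,4]>8: print(n,c_[3][i].round(),c_[2][i,4],plane(x,*c_[3][i],.161).round(3))
E
```

```text
top [213. 310.] 16 [0.362 0.274 0.161]
scene [ 1. 46.] 36 [-0.854  0.1    0.161]
scene [310. 143.] 44 [0.356 0.278 0.161]
wrist [370. 350.] 24 [0.371 0.28  0.161]
```

Request:
{"api": "jog_arm", "payload": {"commands": [0, 0.6, 0, 0, 0, 0, 0, 0, 0.5, 0.5, 0, 0, 0, 0, 0, 0, 1, 0, 0, 0, 0, 0, 0, 1, 0, 0, 0, 0, 0, 0, 1, 0, 0, 0, 0, 0, 0, 1, 0, 0, 0, 0, 0, 0, 1, 0, 0, 0, 0, 0, 0, 1, 0, 0, 0, 0, 0, 0.5, 1, 0, 0, 0, 0, 0.5, 1, 0, 0, 0, 0, 0, 1, 1, 0, 0, 0, 0, 0, 1, 1, 0, 0, 0, 0, 0]}}

```text
clock: 47.95
tcp_pos: [0.4271, 0.4285, 0.3771]
orientation: [2.302, 2.137, -0.0]
force: [0.9, 0.3, 0.0]
gripper_width: -0.0
finger_force: 0.0
```

Request:
{"api": "jog_arm", "payload": {"commands": [1, 1, 0, 0, 0, 0, 0, 1, 1, 0, 0, 0, 0, 0, 1, 0.4, 0, 0, 0, 0, 0, 1, 0, 0, 0, 0, 0, 0, 1, 0, 0, 0, 0, 0, 0, 0, 0, 0, 0, 0, 0, 0]}}

```text
clock: 48.55
tcp_pos: [0.5809, 0.4964, 0.3734]
orientation: [2.306, 2.127, -0.007]
force: [0.0, -0.0, -2.1]
gripper_width: -0.0003
finger_force: 0.0
```

```bash
python3 - <<'E'
from h import *
o=readout.get_obs();print(o['tcp_pos'],o['joint_pos'].round(2))
x=snap('top','t2.png')
p=cv2.imread('pics/topp.png');cv2.imwrite('pics/t2c.png',cv2.resize(np.hstack([x['img'][170:340,130:310,::-1],p[170:340,130:310]]),None,fx=2.2,fy=2.2))
E
```

```text
[0.58094839 0.49637204 0.37344376] [-0.78  0.62  0.07  1.   -0.04  1.52 -0.8 ]
```

View pics/t2c.png

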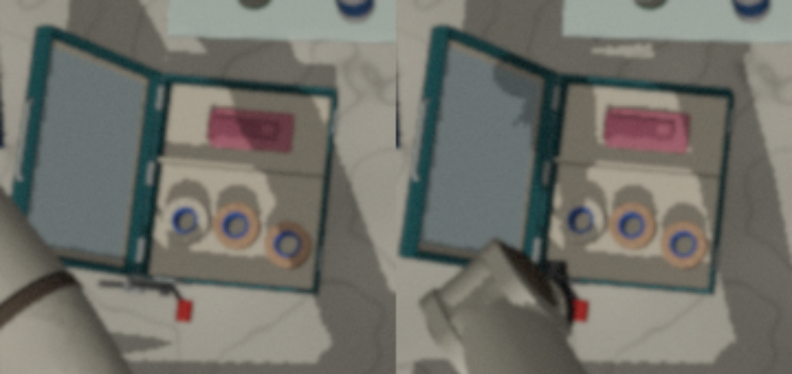

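Request:
{"api": "jog_arm", "payload": {"commands": [0, 1, 0, 0, 0, 0, 0, 0, 0.2, 0, 0, 0, 0, 0, 0, 0, -0.8, 0, 0, 0, 0, 0, 0, -1, 0, 0, 0, 0, 0, 0, -1, 0, 0, 0, 0, 0, 0, -1, 0, 0, 0, 0, 0, 0, -1, 0, 0, 0, 0, 0, 0, -0.7, 0, 0, 0, 0, 0, 0, 0, 0, 0, 0, 0]}}

```text
clock: 49.5
tcp_pos: [0.5734, 0.5339, 0.2071]
orientation: [2.301, 2.138, -0.014]
force: [-0.4, 0.3, -0.8]
gripper_width: 0.0003
finger_force: 0.0
```

Request:
{"api": "jog_arm", "payload": {"commands": [0, -0.6, 0, 0, 0, 0, 0, 0, -0.6, 0, 0, 0, 0, 0, 0, -0.5, 0, 0, 0, 0, 0, 0, -0.5, 0, 0, 0, 0, 0, 0, -0.5, 0, 0, 0, 0, 0, 0, -0.5, 0, 0, 0, 0, 0]}}

```text
clock: 50.1
tcp_pos: [0.5765, 0.4407, 0.2143]
orientation: [-2.301, -2.139, -0.005]
force: [-0.6, 2.6, 0.5]
gripper_width: -0.0001
finger_force: 0.0
```

Request:
{"api": "jog_arm", "payload": {"commands": [0, -0.5, 0, 0, 0, 0, 0, 0, -0.5, 0, 0, 0, 0, 0, 0, -0.5, 0, 0, 0, 0, 0, 0, -0.5, 0, 0, 0, 0, 0, 0, -0.5, 0, 0, 0, 0, 0, 0, -0.5, 0, 0, 0, 0, 0, 0, -0.5, 0, 0, 0, 0, 0, 0, 0, 0, 0, 0, 0, 0]}}

```text
clock: 50.9
tcp_pos: [0.5774, 0.3298, 0.211]
orientation: [2.306, 2.13, -0.006]
force: [0.1, 0.6, -0.0]
gripper_width: -0.0002
finger_force: 0.0
```

Request:
{"api": "jog_arm", "payload": {"commands": [0, 0, 0, 0, 0, 0, 0, 0, 0, 0, 0, 0, 0, 0, 0, 0, 0, 0, 0, 0, 0, 0, 0, 0, 0, 0, 0, 0, 0, 0, 0, 0, 0, 0, 0, 0, 0, 0, 0, 0, 0, 0, 0, 0, 0, 0, 0, 0, 0, 0, 0, 0, 0, 0, 0, 0, 0, 0, 0, 0, 0, 0, 0, 0, 0, 0, 0, 0, 0, 0]}}

```text
clock: 51.9
tcp_pos: [0.5766, 0.3343, 0.2115]
orientation: [2.303, 2.136, -0.002]
force: [-0.6, -0.4, -0.2]
gripper_width: -0.0
finger_force: 0.0
```

```bash
python3 - <<'E'
from h import *
x=snap('scene','s9.png');k=cv2.cvtColor(x['img'],cv2.COLOR_RGB2HSV)
m=cv2.inRange(k,(80,120,20),(100,255,255));n=cv2.connectedComponentsWithStats(m)
for i in range(1,n[0]):
    if n[2][i,4]>200: print(n[2][i])
L=max(cv2.findContours(m,0,2)[0],key=cv2.contourArea);print(cv2.approxPolyDP(L,6,True)[:,0].tolist())
for X in [(-135,-115),(135,-115),(135,115),(-135,115)]:
    w=np.array([.53,.2335])+(X[0]*np.array([.9976,-.07])+X[1]*np.array([.07,.9976]))/1000
    print(proj(x,[*w,.081]).round(),proj(x,[*w,0]).round())
E
```

```text
[ 292  156  119  101 4030]
[[300, 160], [297, 166], [319, 179], [292, 202], [292, 214], [362, 256], [406, 212], [408, 191], [340, 156]]
[289. 196.] [290. 216.]
[366. 240.] [364. 259.]
[411. 194.] [408. 213.]
[337. 156.] [336. 175.]
```

Request:
{"api": "jog_arm", "payload": {"commands": [0, 0, 0.5, 0, 0, 0, 0, 0, 0, 0.5, 0, 0, 0, 0, 0, 0, 0, 0, 0, 0, 0, 0, 0, 0, 0, 0, 0, 0, 0, 0, 0, 0, 0, 0, 0, 0, 0, 0, 0, 0, 0, 0, 0, 0, 0, 0, 0, 0, 0, 0, 0, 0, 0, 0, 0, 0, 0, 0, 0, 0, 0, 0, 0, 0, 0, 0, 0, 0, 0, 0, 0, 0, 0, 0, 0, 0, 0]}}

```text
clock: 53.05
tcp_pos: [0.5766, 0.3343, 0.2415]
orientation: [2.303, 2.136, -0.002]
force: [0.7, 0.3, -0.2]
gripper_width: -0.0001
finger_force: 0.0
```

```bash
python3 - <<'E'
from h import *
x=snap('scene','s10.png');k=cv2.cvtColor(x['img'],cv2.COLOR_RGB2HSV)
m=cv2.inRange(k,(80,120,20),(100,255,255))
L=max(cv2.findContours(m,0,2)[0],key=cv2.contourArea);print(cv2.contourArea(L),cv2.approxPolyDP(L,4,True)[:,0].tolist())
x=snap('wrist','w10.png')
E
```

```text
6753.0 [[337, 157], [292, 196], [292, 214], [364, 256], [405, 213], [408, 194]]
```

Request:
{"api": "jog_arm", "payload": {"commands": [0, -1, 0, 0, 0, 0, 0, -0.5, -1, 0, 0, 0, 0, 0, -0.5, -1, 0, 0, 0, 0, 0, 0, -1, -0.5, 0, 0, 0, 0, 0, -1, -1, 0, 0, 0, 0, 0, -1, -1, 0, 0, 0, 0, 0, 0, -1, 0, 0, 0, 0, 0, 0, -0.7, 0, 0, 0, 0, 0, 0, -0.4, 0, 0, 0, 0, 0, 0, -0.3, 0, 0, 0, 0, 0, 0, -0.2, 0, 0, 0, 0, 0, 0, 0, 0, 0, 0, 0]}}

```text
clock: 54.35
tcp_pos: [0.5466, 0.1546, 0.0884]
orientation: [2.302, 2.137, -0.002]
force: [0.1, -0.8, 0.1]
gripper_width: -0.0001
finger_force: 0.0
```

Request:
{"api": "jog_arm", "payload": {"commands": [0, 0, -0.1, 0, 0, 0, 0, 0, 0, -0.1, 0, 0, 0, 0, 0, 0, -0.1, 0, 0, 0, 0, 0, 0, 0, 0, 0, 0, 0]}}

```text
clock: 54.75
tcp_pos: [0.5471, 0.1545, 0.081]
orientation: [2.302, 2.136, 0.0]
force: [-3.7, -1.4, 11.2]
gripper_width: 0.0
finger_force: 5.4
```

Request:
{"api": "jog_arm", "payload": {"commands": [0, 0, 0.5, 0, 0, 0, 0, 0, 0, 1, 0, 0, 0, 0, 0, 0, 1, 0, 0, 0, 0, 0, 0, 1, 0, 0, 0, 0, 0, 0, 1, 0, 0, 0, 0, 0, 0, 0, 0, 0, 0, 0, 0, 0, 0, 0, 0, 0, 0, 0, 0, 0, 0, 0, 0, 0]}}

```text
clock: 55.55
tcp_pos: [0.5459, 0.1541, 0.2139]
orientation: [2.303, 2.136, -0.003]
force: [-0.5, -0.0, -0.9]
gripper_width: 0.0001
finger_force: 0.0
```

```bash
python3 - <<'E'
from h import *
x=snap('scene','s11.png');k=cv2.cvtColor(x['img'],cv2.COLOR_RGB2HSV)
m=cv2.inRange(k,(80,120,20),(100,255,255))
L=max(cv2.findContours(m,0,2)[0],key=cv2.contourArea);print(cv2.approxPolyDP(L,4,True)[:,0].tolist())
print(order.job_done())
E
```

```text
[[331, 162], [292, 196], [292, 214], [364, 256], [406, 212], [408, 194], [357, 167], [341, 181], [338, 166]]
the job is handed in; nothing more can be done
None
```

The case is packed and handed in at about 56 s on the robot's clock: all three rolls in the larger bay, the folded mirror flat in the smaller bay, the pawl flipped clear and the lid pressed shut. The hand-in returned no verdict.

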